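# Pump up the filter-plate press

### The job

With the fingertips, first push the vent lever of the hand pump all the way over, away from the robot, to shut the vent; then press the pump's black mushroom plunger down and let it spring back up, again and again, until the steel indicator pin has come fully out of its collar, and finish with the plunger back up. Nothing is to be picked up: do not touch the pin itself, and leave the things standing on and around the pump where they are.

Things in the scene. Friction and masses are not known exactly. Their poses are not given: they have to be found in the camera images.
- pump: fixed hand pump: white block 140 (its x) x 230 (y) x 60 mm high; on its far (+x) side a low nest with a well plate, to x = +190, 52 high. Origin: centre of the underside, z up; -x is the front, towards the robot (turned up to 0.4 rad). On the deck, in its x, y, mm: plunger (0, 70), indicator pin (25, 5), vent lever's pivot (0, -70), loose vials near (-50, -12) and (-50, 30)
- plunger (a joint): travel of the spring plunger, straight down: 0 up, 0.024 m fully pressed. Takes 6 N to start, 10 to 14 N at the bottom; springs back up by itself within 0.2 s. A full stroke lifts the indicator pin about 6 mm on the way down and the pin stays there; short strokes lift it in proportion. Pumping on after it is fully out does no harm
- plunger_top (a point): centre of the top of the plunger's black mushroom head, 40 mm in diameter, 14 mm thick; 112 mm above the bench when up, 88 mm when fully pressed. It sits over an aluminium barrel 44 mm in diameter, 26 mm high.
- pin (a joint): how far the indicator pin has come out: 0 in, 0.030 m fully out (its stop). It starts somewhere between 0 and 0.009.
- pin_top (a point): centre of the top of the steel indicator pin, 14 mm in diameter, upright in a steel collar 34 mm wide, 10 mm high on the deck; not to be touched. Its top stands 74 mm above the bench (4 above the collar) when in, 104 mm (34 above the collar) when fully out; then a narrower waist shows just above the collar
- vent (a joint): angle of the vent lever about an axis along the pump's y: 0 leaning 0.5 rad to the pump's -x (vent open), 1.0 rad leaning 0.5 rad to +x (vent shut, its stop). It starts between 0 and 0.25, turns with light friction (about 1 N at the tip) and stays where it is left.
- vent_tip (a point): centre of the black ball, 26 mm in diameter, at the tip of the vent lever (a 10 mm rod, 60 mm from pivot to ball centre; pivot 82 mm above the bench, on a grey block 70 x 50 x 25 mm on the deck). From open to shut the ball goes from 29 mm before the pivot (-x) to 29 mm beyond it (+x), 135 to 142 mm above the bench
- vial_a: loose amber vial, 22 mm wide, 38 mm high, on the deck near the front edge; leave alone. Origin: centre of its underside.
- vial_b: loose amber vial, 22 mm wide, 38 mm high, on the deck near the front edge; leave alone. Origin: centre of its underside.
- tip_box: loose pink box of pipette tips, 85 x 120 x 53 mm, left of the pump; leave alone. Origin: centre of its underside.
- tube_rack: loose white tube rack, 55 x 130 x 62 mm, right of the pump; leave alone. Origin: centre of its underside.
- wash_bottle: loose white bottle, 64 mm in diameter, 150 mm high, left beyond the pump; leave alone. Origin: centre of its underside.
- jar: loose amber jar, 60 mm in diameter, 70 mm high, right beyond the pump; leave alone. Origin: centre of its underside.
- marker: loose marker pen, 14 x 135 x 14 mm, lying before the pump; leave alone. Origin: on its underside.

How it is judged:
On the way, in this order (a step that is already met when the one before it is completed fails the run):
1. the vent lever is pushed over to shut (value of joint vent above 0.85 rad), for 0.1 s.
2. the indicator pin has been pumped fully out (value of joint pin above 0.027 m), for 0.2 s.
At the end, for the whole second after the job is handed in: the vent lever is shut (over 0.85 of its 1.0 rad), the indicator pin is out by more than 27 of its 30 mm, and the plunger is back up (within 3 mm) (value of joint vent above 0.85 rad and value of joint pin above 0.027 m and value of joint plunger below 0.003 m); the robot touches nothing.
It fails at once if the plunger is pumped (over half its travel) while the vent is still open (value of joint vent below 0.7 rad and value of joint plunger above 0.012 m).
It fails at once if the robot touches the indicator pin (contact force between any of the fingers, the arm and pin above 0.5 N).
It fails at once if a loose thing on or around the pump is lifted, carried or shoved more than 20 mm (distance of any of vial_a, vial_b, tip_box, tube_rack, wash_bottle, jar, marker from where it was at the start of the episode above 0.02 m).
It also fails if it takes over 54 s, if anything falls off the work surface, if the arm or the gripper's body presses on something with over 40 N, if the wrist force passes 120 N, or if a joint passes its speed limit or range.

### The arm

A 6-joint arm with a two-finger parallel gripper is mounted at the origin on the work surface. World frame = base frame: x ahead of the robot, y to its left, z up, the work surface at z = 0. Lengths are in m, angles in rad, forces in N, time in s.
With the tool pointing down it reaches from about 0.275 to 0.75 m from the base axis. Payload 10.2 kg.
Tool frame: the origin (TCP) lies midway between the tips of the shut fingers; the grasp point (between the pads) lies 19 mm behind it (env.hold_point_z is the distance from the TCP to the grasp point, in m); x points along the fingers, z is the direction in which the jaws open and shut, and the axes are right-handed (so a half turn about x gives the same grasp; the last joint's range is limited). The gripper opens to 85 mm and grips with 20 to 120 N. Pads are 22 mm wide; open, the fingers measure 114 mm over their backs; the gripper's body (76 mm by 85 mm) begins 54 mm behind the grasp point. The pads swing forward as they close: fully open they stand 13 mm farther back than shut.
Start: joints at [-1.555, 0.313, 1.498, -0, 1.331, -0.223], TCP at [0.124, -0.51, 0.205] pointing down, gripper open.
Joint ranges: [-2.94, 2.94], [-0.97, 2.17], [0.19, 2.56], [-1.23, 4.37], [0.02, 3.11], [-2.88, 2.88]. Speed limits (rad/s): [2.39, 2.39, 3.01, 3.14, 3.14, 3.14].

### API

Orientations are given as a unit quaternion [x, y, z, w].
In Python, from bench import env, kinematics, monitor, eyes, job gives the robot as it stands. The module is installed in compiled form; this text tells all that it offers. Calls block until the motion is done:
- env.reach(position, orientation): joint-space move of the TCP to a pose.
- env.movel(position, velocity=0.15, frame=None, guard=None): straight line of the TCP; frame=None keeps the orientation; velocity is the mean speed in m/s. With guard (N) it stops when the force on the tool has changed by that much, and returns True; else False.
- env.set_joints(angles): joint-space move.
- env.release() and env.close_gripper(effort=None): open the fingers fully, or close them until they stop; effort is the grip in N (None keeps the last).
- env.hold(seconds).
- kinematics.ik(position, orientation): joint angles nearest the present ones, or None.
- monitor.sense(): the state.
- eyes.grab_frame(name): name is "scene" or "top"; returns a dict with "frame" (480x640x3 uint8, red, green, blue), "mtx" (3x3 intrinsics, pixels), "view" (4x4, takes a point from world to camera coordinates). Camera axes: x right, y down, z forward; pixel columns grow to the right and rows downward; lengths in m; the calibration is good to about 2 mm. A picture is of the moment at which its call begins. There is no depth.
A pose or a line that the arm cannot do raises env.MotionError and nothing moves.
- job.hand_in(): hands the job in, once; it reports no verdict.
The state is a dict: "clock": time; "joints": joint angles; "qvel": joint speeds; "joint_efforts": joint torques, N m; "position": TCP position; "ee_rot": TCP orientation; "contact_force": force on the tool from outside, world axes, zero at the start; "ft_torque": the same for the moment, N m; "finger_gap": opening from 0.0 (shut) to 1.0 (fully open).
Only numpy, scipy, OpenCV 4.12 (cv2) and the standard library are available. Lean on these libraries where they do the work, as an engineer would, in place of code of your own. Each camera call takes 0.05 s, during which the arm holds its last target. There are 200 camera calls.

## Working session

There is one attempt and no reset: what is moved stays moved. The work goes in short steps, each a Python script; the robot and the scene stay as the last script left them, time stands still between calls to the robot, and variables do not carry over. Pictures are saved under pics/ and viewed, about 8 in all and at most 12, crops included, and the job is handed in when it is done.

```bash
mkdir -p pics
cat > h.py <<'E'
from bench import env, kinematics, monitor, eyes, job
import numpy as np, cv2
def snap(n,f,crop=None,s=1):
    d=eyes.grab_frame(n); im=d["frame"][:,:,::-1]
    if crop: x0,y0,x1,y1=crop; im=im[y0:y1,x0:x1]
    cv2.imwrite("pics/"+f,cv2.resize(im,None,fx=s,fy=s,interpolation=cv2.INTER_CUBIC)); return d
def ray(d,u,v,z):
    V=d["view"];R=V[:3,:3];t=V[:3,3];c=-R.T@t
    r=R.T@np.linalg.inv(d["mtx"])@[u,v,1]; return c+r*(z-c[2])/r[2]
def proj(d,p):
    q=d["view"][:3,:3]@np.array(p)+d["view"][:3,3]; q=d["mtx"]@q; return q[:2]/q[2]
E
python3 - <<'E'
from h import *
for n in("scene","top"):
    d=snap(n,n+"0.png"); print(d["mtx"],d["view"])
s=monitor.sense();print(s["clock"],s["ee_rot"],s["position"],s["contact_force"])
E
```

```text
[[455.46967446   0.         318.08724868]
 [  0.         455.46967446 237.81390233]
 [  0.           0.           1.        ]] [[ 0.78242033  0.62248539  0.0181758  -0.53302361]
 [ 0.36856225 -0.43933618 -0.81923476 -0.09168687]
 [-0.50197639  0.64768484 -0.57317017  1.11544189]
 [ 0.          0.          0.          1.        ]]
[[601.04628897   0.         307.49471615]
 [  0.         601.04628897 239.85531914]
 [  0.           0.           1.        ]] [[-0.02189235 -0.99960966 -0.01735673  0.07733068]
 [-0.99693834  0.02313077 -0.07469209  0.62144479]
 [ 0.0750644   0.0156684  -0.99705558  1.26602474]
 [ 0.          0.          0.          1.        ]]
0.1 [ 0.43719314  0.55625897 -0.43656344  0.55574317] [ 0.1241674  -0.5098514   0.20417194] [ 0.17341163 -0.46158845  0.16008077]
```

View pics/scene0.png

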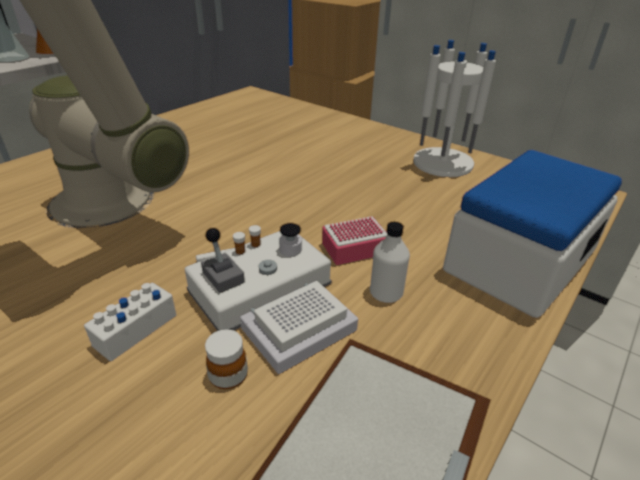

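View pics/top0.png

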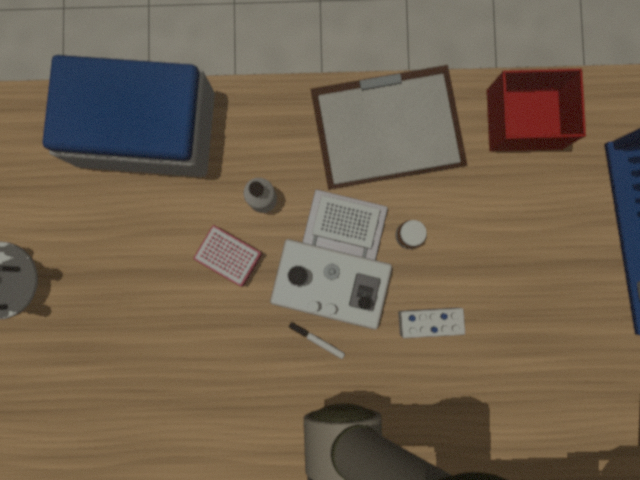

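The top view shows the plunger at about (299,275), the pin at (332,271) and the lever ball at (366,303). I'll enlarge it to read these more closely.

Run:
```python
from h import *
snap("top","t1.png",(260,220,410,340),5)
snap("scene","s1.png",(170,210,340,330),4.5)
```

```text
(no output)
```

View pics/t1.png

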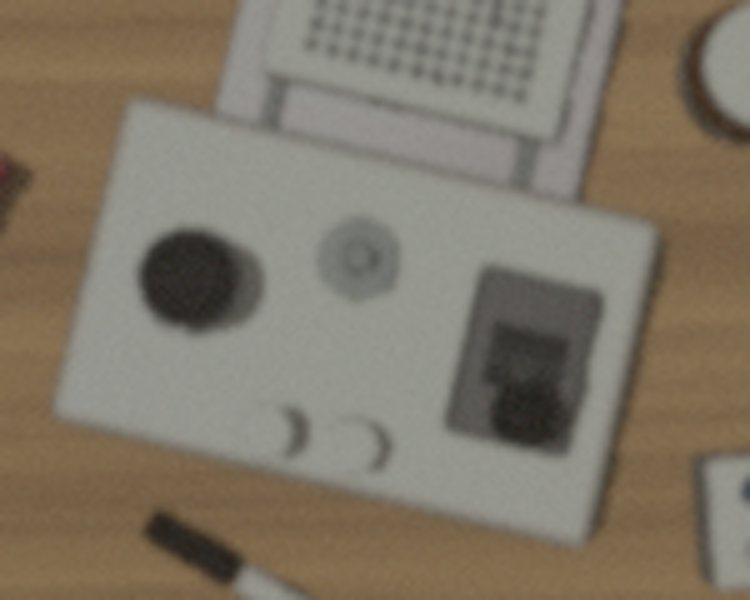

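View pics/s1.png

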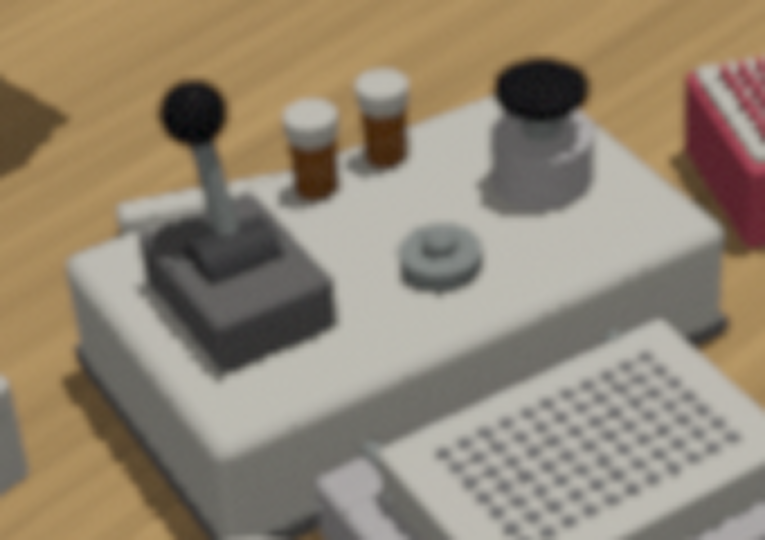

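```bash
cat >> h.py <<'E'
from scipy.optimize import least_squares
from scipy.spatial.transform import Rotation as Rn
def pose():
    d=eyes.grab_frame("top")
    ob=[((130,98),(70,115,60)),((660,228),(70,-115,60)),((583,547),(-70,-115,60)),((55,415),(-70,115,60)),((188,279),(0,70,112)),((361,258),(25,5,74))]
    P=np.array([o[1] for o in ob])/1e3; U=(np.array([o[0] for o in ob])+.5)/5-.5+[260,220]
    f=lambda p:np.array([proj(d,W(p,q)) for q in P])-U
    r=least_squares(lambda p:f(p).ravel(),[.5,0,-.2]); return d,r.x,f(r.x)
def W(p,q):
    c,s=np.cos(p[2]),np.sin(p[2]); return np.array([p[0]+c*q[0]-s*q[1],p[1]+s*q[0]+c*q[1],q[2]])
def quat(th,sg=1):
    x=np.array([0,0,-1.]); z=sg*np.array([-np.sin(th),np.cos(th),0]); return Rn.from_matrix(np.c_[x,np.cross(z,x),z]).as_quat()
E
python3 - <<'E'
from h import *
d,p,e=pose(); print(p,e.round(2))
b=ray(d,365.2,302,.137); c,s=np.cos(p[2]),np.sin(p[2]); v=b[:2]-p[:2]; print("ball local",c*v[0]+s*v[1],-s*v[0]+c*v[1])
d2=eyes.grab_frame("scene")
for n,q in dict(plunger=(0,.07,.112),pin=(.025,.005,.076),ball=(c*v[0]+s*v[1],-s*v[0]+c*v[1],.137)).items():
    print(n,(proj(d2,W(p,q))-[170,210]+.5)*4.5, W(p,q))
for sg in(1,-1):
    for q in((-.085,-.07,.128),(.01,-.07,.128),(0,.07,.088)): print(sg,kinematics.ik(W(p,q),quat(p[2],sg)))
E
```

```text
[ 0.52785673  0.01622245 -0.26310918] [[-0.34 -1.24]
 [ 1.16 -0.98]
 [ 0.98  1.28]
 [-1.65  0.8 ]
 [ 0.07 -0.07]
 [-0.25  0.15]]
ball local -0.01886045968352653 -0.07130033392919115
plunger [541.52548703  80.5606152 ] [0.54606261 0.08381347 0.112     ]
pin [439.9108433 238.5806233] [0.5532968  0.01454828 0.076     ]
ball [193.70270987 122.13389196] [ 0.49110126 -0.04771885  0.137     ]
1 [-3.43138686e-01  1.85566156e-01  1.87908675e+00 -4.44089210e-16
  1.07693975e+00 -1.65082584e+00]
1 [-3.28191380e-01  3.79760175e-01  1.61488620e+00 -4.44089210e-16
  1.14694628e+00 -1.63587853e+00]
1 [-5.98023390e-02  4.88619635e-01  1.56454161e+00 -4.44089210e-16
  1.08843141e+00 -1.36748949e+00]
-1 [-3.43138686e-01  1.85566156e-01  1.87908675e+00 -4.44089210e-16
  1.07693975e+00  1.49076682e+00]
-1 [-3.28191380e-01  3.79760175e-01  1.61488620e+00 -4.44089210e-16
  1.14694628e+00  1.50571412e+00]
-1 [-5.98023390e-02  4.88619635e-01  1.56454161e+00 -4.44089210e-16
  1.08843141e+00  1.77410317e+00]
```

Run:
```python
from h import *
d,p,e=pose(); q=quat(p[2])
env.close_gripper(20)
env.reach(W(p,(-.085,-.07,.20)),q)
env.movel(W(p,(-.085,-.07,.128)))
g=env.movel(W(p,(.022,-.07,.128)),velocity=.06,guard=12)
s=monitor.sense(); v=s["position"][:2]-p[:2]; c,n=np.cos(p[2]),np.sin(p[2])
print(g,s["clock"],c*v[0]+n*v[1],-n*v[0]+c*v[1],s["position"],s["contact_force"])
env.movel(W(p,(-.03,-.07,.16)))
env.movel(W(p,(-.085,-.07,.20)))
snap("scene","s2.png",(140,180,340,330),4)
print(monitor.sense()["clock"])
```

```text
False 5.725 0.0218376691845732 -0.06998570905814765 [ 0.53074072 -0.0570344   0.12804777] [-0.50925159  0.66121307  0.45354557]
6.9333
```

View pics/s2.png

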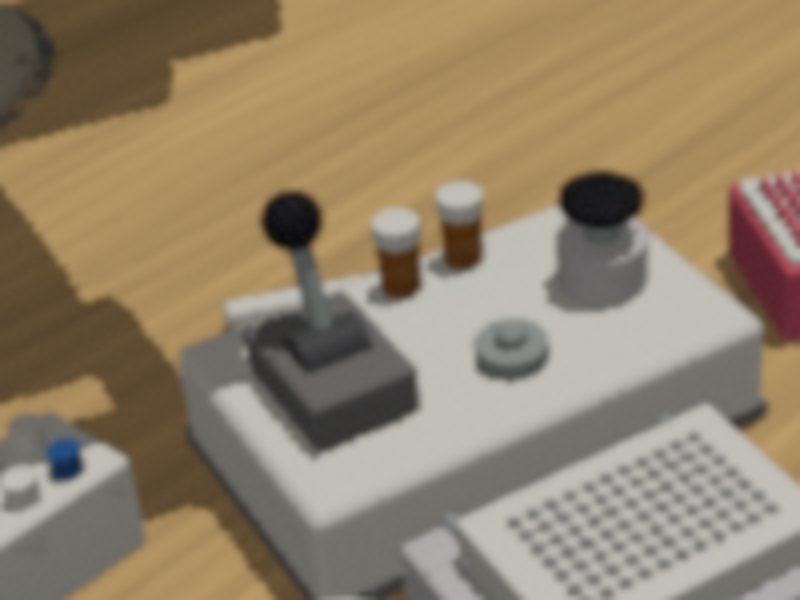

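The ball is still at pixel (213,235), so the lever did not move. I'll check the gripper state.

Run:
```python
from h import *
s=monitor.sense();print(s["finger_gap"],s["position"],s["clock"])
d,p,e=pose(); q=quat(p[2]); print((Rn.from_quat(s["ee_rot"]).as_matrix()).round(3), Rn.from_quat(q).as_matrix().round(3))
d=snap("scene","s3.png",(90,80,340,268),3.2); print((proj(d,s["position"])-[90,80])*3.2)
```

```text
0.005188546740245359 [ 0.42797257 -0.0294589   0.19927492] 6.9333
[[-0.001 -0.966  0.26 ]
 [ 0.     0.26   0.966]
 [-1.     0.001  0.   ]] [[ 0.    -0.966  0.26 ]
 [ 0.     0.26   0.966]
 [-1.     0.     0.   ]]
[325.50559697 344.94760893]
```

View pics/s3.png

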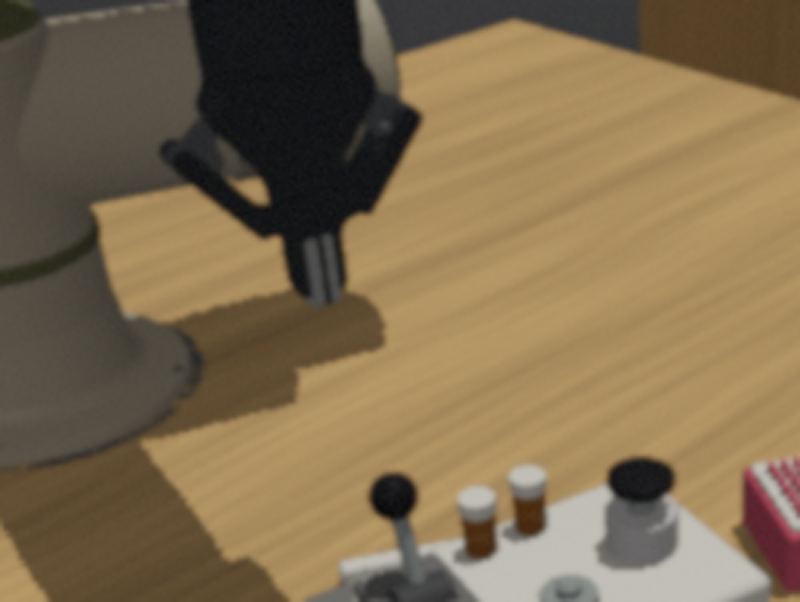

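The fingertips show at about (322,300) in the crop, but the reported TCP projects to (325,345). They are really about 30 mm higher or farther back, so they passed over the ball. I'll measure the offset with the top view.

Run:
```python
from h import *
s=monitor.sense()
d=snap("top","t4.png",(250,240,410,360),5); t=s["position"]
for dz in(0,.03,.073): print(dz,(proj(d,t+[0,0,dz])-[250,240])*5)
d=eyes.grab_frame("scene")
u=(190.6,173.75)
for z in(.2,.215,.23,.245): print(z,ray(d,*u,z)-t)
```

```text
0 [544.24565922 489.6688746 ]
0.03 [549.96588233 497.09028683]
0.073 [558.74636544 508.48207757]
0.2 [-0.04116652  0.03070242  0.00077272]
0.215 [-0.01613076  0.01336296  0.01577272]
0.23 [ 0.008905   -0.00397649  0.03077272]
0.245 [ 0.03394076 -0.02131594  0.04577272]
```

View pics/t4.png

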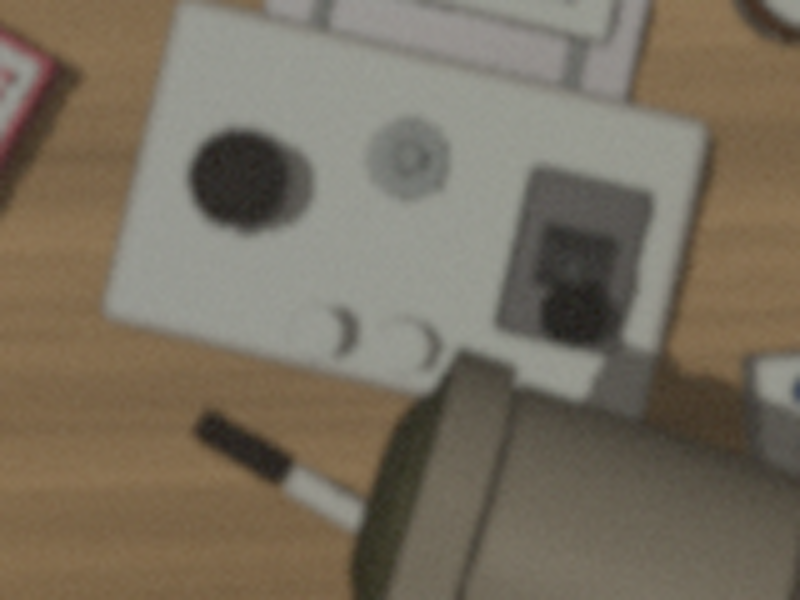

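The offset comes out as purely vertical: the true tips are about 25 mm above the reported TCP. I'll push again 25 mm lower, which is safe whether or not the offset is exact.

Run:
```python
from h import *
d,p,e=pose(); q=quat(p[2]); c,n=np.cos(p[2]),np.sin(p[2])
env.movel(W(p,(-.085,-.07,.103)))
g=env.movel(W(p,(.022,-.07,.103)),velocity=.06,guard=12)
s=monitor.sense(); v=s["position"][:2]-p[:2]
print(g,s["clock"],c*v[0]+n*v[1],-n*v[0]+c*v[1],s["position"],s["contact_force"])
env.movel(W(p,(-.03,-.07,.13)))
env.movel(W(p,(-.085,-.07,.20)))
snap("scene","s5.png",(140,180,340,330),4)
# plunger touch
env.reach(W(p,(0,.07,.15)),q)
s0=monitor.sense()["contact_force"]
g=env.movel(W(p,(0,.07,.075)),velocity=.03,guard=4)
s=monitor.sense(); print(g,s["position"],s["contact_force"]-s0,s["clock"])
env.movel(W(p,(0,.07,.13)))
```

```text
True 9.3417 0.004076747621758676 -0.06996765995558302 [ 0.51359572 -0.05239764  0.1018271 ] [-2.81904007  0.63213219  3.75764414]
True [0.54605242 0.08379881 0.08437179] [-0.23894541 -0.60612789  6.83687315] 13.2083
```

View pics/s5.png

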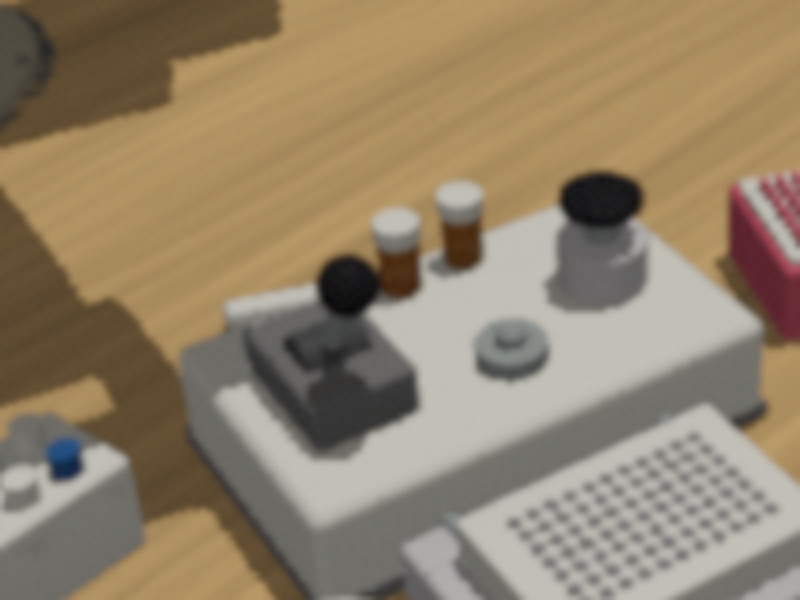

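Run:
```python
from h import *
d,p,e=pose(); d=eyes.grab_frame("scene")
for a in(.3,.4,.5): print(a,(proj(d,W(p,(.06*np.sin(a),-.07,.082+.06*np.cos(a))))-[140,180])*4)
```

```text
0.3 [332.60164263 263.28407388]
0.4 [339.5308303 274.1732284]
0.5 [346.37169911 285.95702244]
```

The ball matches the fully shut prediction, (346,286) predicted against (348,286) seen. Now pumping.

Run:
```python
from h import *
d,p,e=pose()
env.movel(W(p,(0,.07,.09)))
for i in range(6):
    g=env.movel(W(p,(0,.07,.0585)),velocity=.08,guard=30)
    s=monitor.sense(); print(g,s["position"][2].round(4),s["contact_force"][2].round(1),s["clock"])
    env.movel(W(p,(0,.07,.09)),velocity=.12); env.hold(.15)
env.movel(W(p,(0,.07,.15)))
env.reach(W(p,(-.1,.07,.22)),quat(p[2]))
snap("scene","s6.png",(140,180,340,330),4); print(monitor.sense()["clock"])
d=eyes.grab_frame("scene")
for h in(.074,.098,.101,.104): print(h,(proj(d,W(p,(.025,.005,h)))-[140,180])*4)
```

```text
True 0.0617 8.3 14.65
True 0.0617 9.6 15.6
True 0.0617 9.4 16.5417
True 0.0617 8.4 17.4833
True 0.0616 9.4 18.4333
True 0.0617 9.5 19.3833
21.0833
0.074 [509.2391936  333.64043255]
0.098 [506.71153414 290.13248338]
0.101 [506.38938128 284.58734951]
0.104 [506.0658216  279.01800038]
```

View pics/s6.png

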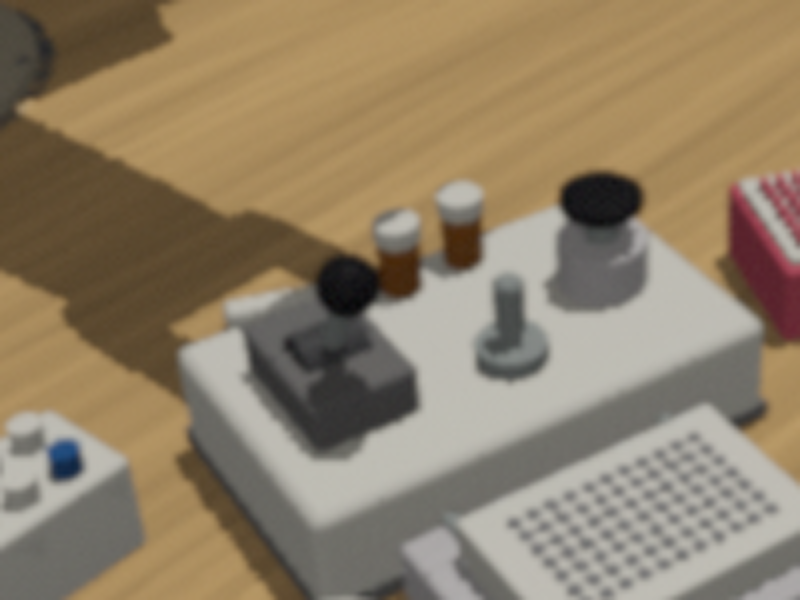

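The pin top is at about (509,282), nearly or fully out, but the waist is not distinct. Extra strokes do no harm, so I'll add three to be sure and compare the tops.

Run:
```python
from h import *
d,p,e=pose()
env.movel(W(p,(0,.07,.15)));env.movel(W(p,(0,.07,.09)))
for i in range(3):
    g=env.movel(W(p,(0,.07,.0585)),velocity=.08,guard=35)
    print(g,monitor.sense()["position"][2].round(4))
    env.movel(W(p,(0,.07,.09)),velocity=.12); env.hold(.15)
env.movel(W(p,(0,.07,.15)))
env.reach(W(p,(-.1,.07,.22)),quat(p[2]))
snap("scene","s7.png",(140,180,340,330),4); print(monitor.sense()["clock"])
a,b=[cv2.imread(f"pics/{f}.png")[230:400,440:590] for f in("s6","s7")]
cv2.imwrite("pics/cmp.png",cv2.resize(np.hstack([a,b]),None,fx=2.5,fy=2.5))
```

```text
True 0.0617
True 0.0617
True 0.0616
26.7333
```

View pics/s7.png

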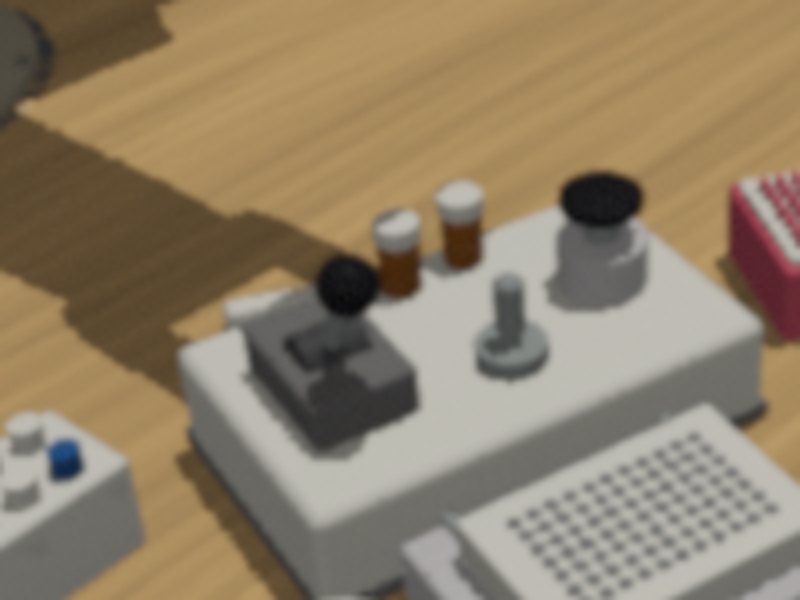

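View pics/cmp.png

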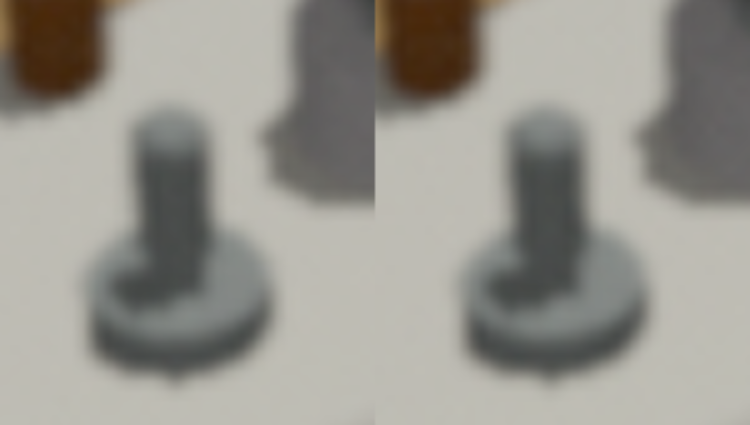

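The three extra strokes left the pin top in the same place, so it is at its stop, and the narrower waist shows above the collar. The lever is over, the plunger is up, the vials have not moved and the arm is clear.

```bash
python3 -c "
from h import *
job.hand_in(); print(monitor.sense()['clock'])"
```

```text
the job is handed in; nothing more can be done
the job is handed in; nothing more can be done
```

I shut the vent lever, then gave the plunger nine strokes until the indicator pin reached its stop, and handed in at about 27 s on the robot's clock. No verdict was reported.

**What went wrong:** my first push at the lever missed. The pictures showed the real fingertips about 25 mm above the reported TCP, so they passed over the ball. Touching the top of the plunger gave a similar offset, about 27 mm. I pushed again 25 mm lower, and the lever went over to its stop.

**Last checks:**
- **Vent:** after the push the ball was at crop pixel (348,286), against (346,286) predicted for fully shut, and it is in the same place in the last picture.
- **Pin:** its top did not move between stroke 6 and stroke 9, and the narrower waist shows above the collar. Its height read about 102 mm, against 104 mm expected at the stop; that is within the calibration error.
- **Strokes:** each one stopped at the force guard, with the fingertips 23 mm below where they first met the plunger, so close to the full 24 mm.
- **Plunger and surroundings:** the plunger looked fully up, the vials looked unmoved, and the arm was clear. I did not separately measure the marker, wash bottle, jar, tip box or tube rack at the end; the arm made no contact near them that I know of.

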